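# Show the heat-sink module to the inspection camera

## Task

Pull the plug-in module with the finned heat sink up out of the opened instrument and hold it in the air in front of the inspection camera: pull grip on top, heat sink turned square to the lens and level across its view, the outer face of the fins centred on the lens axis 140 mm from the lens. Finish while still holding it there, steady, for the camera to take its picture. Leave the other two modules in their slots, do not touch the camera or its stand, and do not disturb the things lying on the bench.

Things in the scene. Friction and masses are not known exactly. Their poses are not given: they have to be found in the camera images.
- instrument: opened bench instrument fixed to the bench: grey sheet-metal case, lid off, 140 (x) x 264 (y) x 75 high, with a white front panel 276 wide and 92 high on its +x side (outer face at x = +74). Origin: centre of its underside, z up. Three slots at its y = -70, 0 and +70 mm each hold one module upright, board in the instrument's xz plane, components towards -y.
- slot_mid (a point): floor of the middle slot, where a board's lower edge stands, 12 mm above the instrument's underside; axes of the instrument. Guides at both ends of each board reach 58 mm above this floor, with about 1.5 mm play; nothing latches: a module comes out straight up and is free after 60 mm.
- sink_module: the module to show, in any of the slots: green board 120 (x) x 4 (y) x 90 high (z), aluminium heat sink with upright fins, 76 wide, 15 to 65 mm above the lower edge, standing out 22 mm on the -y side; above it only flat chips. On top a black pull grip 60 (x) x 12 (y), 90 to 118 mm above the lower edge. 0.15 to 0.3 kg. Origin: middle of the board's lower edge; z up.
- sink_face (a point): on the module to show: centre of the outer face of the heat sink's fins, 24 mm from the middle of the board's thickness towards -y and 40 mm above the board's lower edge; axes of the module (-y points out of the fins)
- pull (a point): on the module to show: the middle of its pull grip, 106 mm above the board's lower edge and 12 mm below the grip's top; axes of the module. Fingers close along the module's y, on 12 mm.
- capacitor_module: another module in a slot, same board and pull grip and same origin and axes, but with two upright black round capacitors 22 in diameter, 50 high; stays where it is
- shield_module: another module in a slot, same board and pull grip and same origin and axes, but with a smooth flat steel shield box 76 x 50, 12 deep; stays where it is
- camera_stand: stand of the inspection camera, fixed to the bench: dark steel base plate 120 (x) x 140 (y) x 12 centred at x = +55, round steel post 18 in diameter at x = +80, 355 mm high. Origin: on the bench straight below the lens, z up. The camera looks to the stand's -x side and 25 degrees downwards; its height on the post differs from start to start by up to 60 mm.
- lens (a point): middle of the lens front (black, 34 in diameter, white ring light 54 in diameter just behind, then a 44 x 44 grey box; 76 mm long in all). The camera looks along this frame's -x, 25 degrees below level; y is level, z points up across the view. It lies straight above the stand's origin, 235 to 295 mm above the bench.
- focus (a point): an empty point in the air on the lens axis, 140 mm in front of the lens: where the centre of the fins' outer face belongs. Same axes as lens; the fins (module -y) should point along +x of this frame, back to the lens, and the module's z along its z.
- solder_spool: grey spool standing on the bench, 60 in diameter, 46 high; origin at the centre of its underside; bystander
- multimeter: black hand meter lying on the bench, 150 (x) x 78 (y) x 34 high (its dial to 42); origin at the centre of its underside; bystander
- screwdriver: screwdriver of 190 length lying along its x on the bench; bystander
There are look-alikes about, which are no part of the job. What is shaped like the sink_module but blue is not meant.

How it is judged:
By the outcome, as a careful person would: the job done as asked, in the order asked, and still so for the second after the job is handed in, while the arm keeps its last pose, push and grip.
It also fails if it takes over 40 s, if anything falls off the work surface, if the arm or the gripper's body presses on something with over 40 N, if the wrist force passes 120 N, or if a joint passes its speed limit or range.

## Robot

A 7-joint arm with a two-finger parallel gripper is mounted at the origin on the work surface. World frame = base frame: x ahead of the robot, y to its left, z up, the work surface at z = 0. Lengths are in m, angles in rad, forces in N, time in s.
With the tool pointing down it reaches from about 0.4 to 0.85 m from the base axis. Payload 4.5 kg.
Tool frame: the origin (TCP) lies at the centre of the arm's flange, where the gripper is bolted on; the fingertips stand r.tcp_to_tips ahead of it and the grasp point (between the pads) lies 147 mm ahead of it (r.tcp_to_tips is the distance from the TCP to the fingertips, in m); x points along the fingers, y is the direction in which the jaws open and shut, and the axes are right-handed (so a half turn about x gives the same grasp; the last joint's range is limited). The gripper opens to 88 mm and grips with 3 to 60 N. Pads are 18 mm wide; open, the fingers measure 123 mm over their backs; the gripper's body (75 mm by 187 mm) begins 45 mm behind the grasp point.
Start: joints at [-1.186, 0.689, -0.195, 1.565, 0.157, 0.902, -0.215], TCP at [0.215, 0.587, 0.405] pointing down, gripper open.
Joint ranges: [-3.01, 3.01], [-0.46, 2.08], [-1.47, 1.51], [0.13, 2.56], [-1, 4.14], [0.04, 2.09], [-2.66, 2.66]. Speed limits (rad/s): [2.57, 2.57, 3.14, 3.14, 3.14, 3.14, 3.14].

## Interface

Orientations are given as a unit quaternion [x, y, z, w].
In Python, from plant import r, eyes gives the robot as it stands.
- The arm moves only by the tool carry_out, never from a script. Its argument "targets" is text: rows parted by semicolons, each of 5 numbers parted by spaces: the opening, from 0 (shut) to 1 (fully open), then the shift along the tool's x, y, z in mm, then the turn about the tool's x in rad. A call has 1 to 20 rows; each row shifts and turns the commanded pose from where the row before left it, along the tool's axes as they then stand; what a row does not reach is not made up. A row lasts 1/12 s, in which the tool goes at most 41.7 mm and 7.16 degrees, less where a joint would pass 70% of its speed; a pose out of reach is approached as far as the arm can. A call is refused whole if a number of a shift passes 41.7 or a number of a turn 0.125, either way. A call with a gripper value outside its range is refused whole. The fingers move at their own pace and stop on an object; "force" is the grip in N (left out, the last holds). Time passes only in rows, so rows that do not move let the fingers close. It gives the time, the measured TCP pose, the force and the opening at its end, in the units of the state.
- r.get_state(): the state, without advancing time (a new reading comes with each control period).
- eyes.snapshot(name): name is "scene" or "top" or "wrist"; returns (picture, depth): 400x640x3 uint8, blue, green, red; 400x640 float32, m along the optical axis (not along the pixel's ray), 0 where there is no reading.
- eyes.camera_params(name): a dict with "intrinsics" (3x3 intrinsics, pixels), "rvec" (rotation vector, rad) and "tvec" (3), from world to camera coordinates, as OpenCV has them; the wrist camera has in their place "T_tool_cam" (4x4, takes a point from camera to tool coordinates, whose origin is the TCP and whose axes are the tool frame's). Camera axes: x right, y down, z forward; pixel columns grow to the right and rows downward; lengths in m; the calibration is good to about 2 mm. A picture is of the moment at which its call begins: read the wrist's pose just before it. camera_params takes no time and is no camera call.
- r.finish_job(): hands the job in, once; it reports no verdict.
The state is a dict: "clock": time; "q": joint angles; "qd": joint speeds; "joint_torque": joint torques, N m; "tool_pos": TCP position; "eef_rot": TCP orientation; "contact_force": force on the tool from outside, world axes, zero at the start; "moment": the same for the moment, N m; "opening": opening from 0.0 (shut) to 1.0 (fully open).
Only numpy, scipy, OpenCV 4.12 (cv2) and the standard library are available. Lean on these libraries where they do the work, as an engineer would, in place of code of your own. Each camera call takes 0.05 s, during which the arm holds its last target.

## Working session

There is one attempt and no reset: what is moved stays moved. The work goes in short steps, Python scripts to look and compute and a tool call to move; the robot and the scene stay as the last step left them, time stands still between calls to the robot, and variables do not carry over. Pictures are saved under pics/ and viewed, and the job is handed in when it is done.

Besides the shell and the picture viewer there is one more tool, called after ">>>" as a command line: name --argument value ..., lists and objects as JSON in quotes. carry_out: Moves the arm, as the interface text tells. Its arguments: {"type":"object","properties":{"targets":{"type":"string"},"force":{"type":"number"}},"required":["targets"]}

```bash
ls -la; mkdir -p pics
python3 - <<'E'
from plant import r, eyes
import cv2, numpy as np
s=r.get_state(); print(s, r.tcp_to_tips)
for n in ("scene","top"):
    p,d=eyes.snapshot(n); cv2.imwrite(f"pics/{n}0.png",p); np.savez(f"{n}0.npz",p=p,d=d)
    print(n,eyes.camera_params(n))
s=r.get_state()
p,d=eyes.snapshot("wrist"); cv2.imwrite("pics/wrist0.png",p); np.savez("wrist0.npz",p=p,d=d,pos=s["tool_pos"],rot=s["eef_rot"])
print(eyes.camera_params("wrist"))
E
```

```text
total 12
drwxr-xr-x  3 agent agent 4096 Dec  6 15:50 .
drwxr-xr-x 23 root  root  4096 Dec  6 15:50 ..
drwxr-xr-x  2 agent agent 4096 Dec  6 15:50 pics
{'clock': 0.0, 'q': array([-1.18619088,  0.68999497, -0.19454429,  1.56635205,  0.15730033,
        0.90248135, -0.21508975]), 'qd': array([-3.38372046e-04, -1.82698244e-03,  2.57824027e-04, -7.24170069e-04,
       -2.63388405e-04,  1.50437864e-03, -3.07276820e-05]), 'joint_torque': array([-1.28659387e-03, -5.27560186e+01, -1.26697954e+00, -1.53421319e+01,
       -5.25746180e-02,  7.02037607e-03,  1.76222215e-04]), 'tool_pos': array([0.21468357, 0.58662069, 0.40390152]), 'eef_rot': array([ 0.12270491,  0.69633876, -0.12399887,  0.69618971]), 'contact_force': array([-0.25515657, -0.57239037,  0.2169386 ]), 'moment': array([ 0.01310869,  0.0141669 , -0.02064709]), 'opening': 1.003604127648039} 0.166
scene {'intrinsics': array([[425.86346123,   0.        , 326.46375412],
       [  0.        , 425.86346123, 204.02496768],
       [  0.        ,   0.        ,   1.        ]]), 'rvec': array([ 1.6081665 ,  1.97412021, -0.76105263]), 'tvec': ar
[... 157 characters left out ...]
3079691],
       [  0.        ,   0.        ,   1.        ]]), 'rvec': array([ 2.13766629, -2.11614764,  0.21174439]), 'tvec': array([-0.10765387,  0.66162621,  0.94570853])}
{'intrinsics': array([[285.85525122,   0.        , 319.12987755],
       [  0.        , 285.85525122, 201.80406385],
       [  0.        ,   0.        ,   1.        ]]), 'T_tool_cam': array([[ 2.94024850e-04, -3.01012082e-01,  9.53620281e-01,
         1.99432690e-02],
       [ 9.99999954e-01,  1.58350382e-04, -2.58341253e-04,
        -7.91915042e-04],
       [-7.32422977e-05,  9.53620313e-01,  3.01012114e-01,
        -7.74189547e-02],
       [ 0.00000000e+00,  0.00000000e+00,  0.00000000e+00,
         1.00000000e+00]])}
```

View pics/scene0.png

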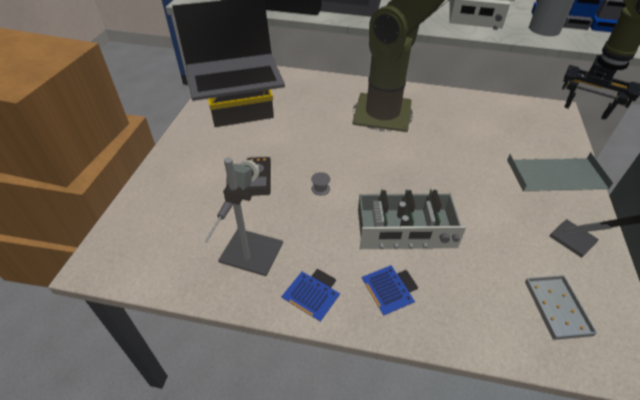

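View pics/top0.png

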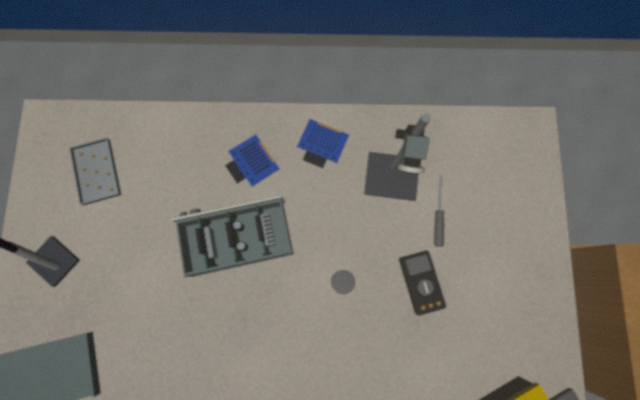

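View pics/wrist0.png

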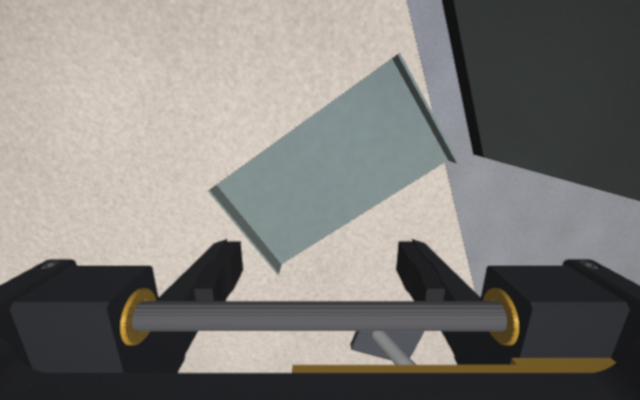

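```bash
cat > h.py <<'E'
import numpy as np, cv2
from scipy.spatial.transform import Rotation as R
K={'scene':(np.array([[425.86346123,0,326.46375412],[0,425.86346123,204.02496768],[0,0,1]]),np.array([1.6081665,1.97412021,-0.76105263]),np.array([0.21119276,-0.35421962,1.6272036])),
'top':(np.array([[398.53768433,0,324.94218692],[0,398.53768433,198.43079691],[0,0,1]]),np.array([2.13766629,-2.11614764,0.21174439]),np.array([-0.10765387,0.66162621,0.94570853]))}
KW=np.array([[285.85525122,0,319.12987755],[0,285.85525122,201.80406385],[0,0,1]])
TC=np.array([[2.94024850e-04,-3.01012082e-01,9.53620281e-01,1.99432690e-02],[9.99999954e-01,1.58350382e-04,-2.58341253e-04,-7.91915042e-04],[-7.32422977e-05,9.53620313e-01,3.01012114e-01,-7.74189547e-02],[0,0,0,1]])
def cam(name,pos=None,rot=None):
    """K, R(cam->world), origin"""
    if name=='wrist':
        T=np.eye(4);T[:3,:3]=R.from_quat(rot).as_matrix();T[:3,3]=pos;T=T@TC
        return KW,T[:3,:3],T[:3,3]
    k,rv,tv=K[name];Rm=cv2.Rodrigues(rv)[0]
    return k,Rm.T,-Rm.T@tv
def cloud(d,c):
    k,Rw,o=c;v,u=np.mgrid[:d.shape[0],:d.shape[1]]
    P=np.stack([(u-k[0,2])/k[0,0]*d,(v-k[1,2])/k[1,1]*d,d],-1)
    W=P@Rw.T+o; W[d<=0]=np.nan
    return W
def ray(uv,c):
    k,Rw,o=c;w=Rw@np.array([(uv[0]-k[0,2])/k[0,0],(uv[1]-k[1,2])/k[1,1],1.]);return o,w/np.linalg.norm(w)
def proj(X,c):
    k,Rw,o=c;p=(np.atleast_2d(X)-o)@Rw;p=p@k.T;return p[:,:2]/p[:,2:]
def tri(obs):
    A=np.zeros((3,3));b=np.zeros(3)
    for uv,c in obs:
        o,w=ray(uv,c);M=np.eye(3)-np.outer(w,w);A+=M;b+=M@o
    return np.linalg.solve(A,b)
E
python3 - <<'E'
from h import *
for n in('top','scene'):
    z=np.load(n+'0.npz');W=cloud(z['d'],cam(n));print(n,cam(n)[2],(z['d']>0).mean())
    np.save(n+'W.npy',W)
    pts={'top':[(392,177),(413,148),(424,120),(410,168),(267,228),(236,224),(343,282),(320,250),(420,280),(240,209)],'scene':[(250,255),(235,180),(433,205),(405,210),(380,205),(320,180),(258,175)]}[n]
    for u,v in pts: print(u,v,W[v,u].round(3))
p=cv2.imread('pics/top0.png');cv2.imwrite('pics/topz1.png',cv2.resize(p[180:290,160:310],None,fx=5,fy=5,interpolation=cv2.INTER_CUBIC));cv2.imwrite('pics/topz2.png',cv2.resize(p[100:260,350:460],None,fx=3.7,fy=3.7,interpolation=cv2.INTER_CUBIC))
p=cv2.imread('pics/scene0.png');cv2.imwrite('pics/scz1.png',cv2.resize(p[150:280,190:290],None,fx=4.5,fy=4.5,interpolation=cv2.INTER_CUBIC))
cv2.imwrite('pics/scz2.png',cv2.resize(p[170:260,340:480],None,fx=5,fy=5,interpolation=cv2.INTER_CUBIC))
E
```

```text
top [ 0.47351852 -0.0919424   1.05405409] 0.99603515625
392 177 [ 0.733 -0.281  0.014]
413 148 [ 0.721 -0.272  0.298]
424 120 [ 0.757 -0.281  0.356]
410 168 [ 0.684 -0.268  0.286]
267 228 [0.586 0.043 0.064]
236 224 [0.593 0.117 0.08 ]
343 282 [ 0.456 -0.148  0.045]
320 250 [ 0.537 -0.09  -0.002]
420 280 [ 0.462 -0.342  0.035]
240 209 [0.631 0.11  0.074]
scene [1.38818121 0.04213999 0.94289057] 0.996015625
250 255 [ 0.758 -0.274  0.011]
235 180 [ 0.768 -0.271  0.299]
433 205 [0.544 0.19  0.09 ]
405 210 [0.543 0.119 0.052]
380 205 [0.558 0.047 0.071]
320 180 [ 0.468 -0.143  0.046]
258 175 [ 0.701 -0.245  0.258]
```

View pics/topz1.png

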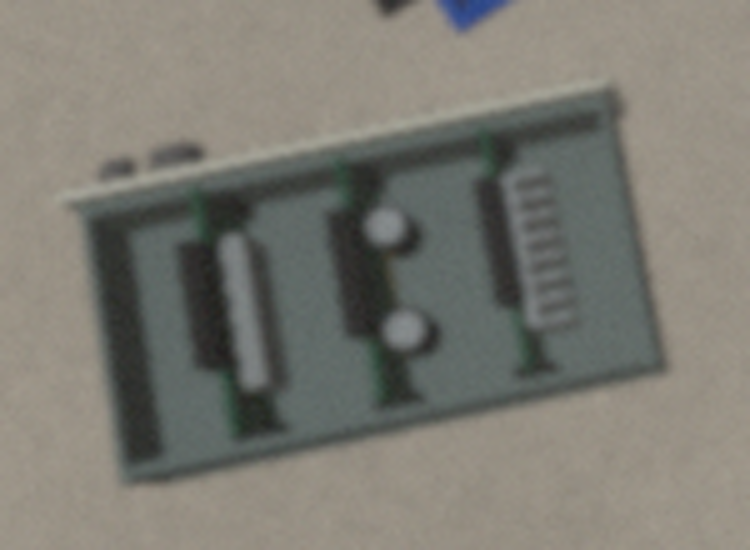

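View pics/topz2.png

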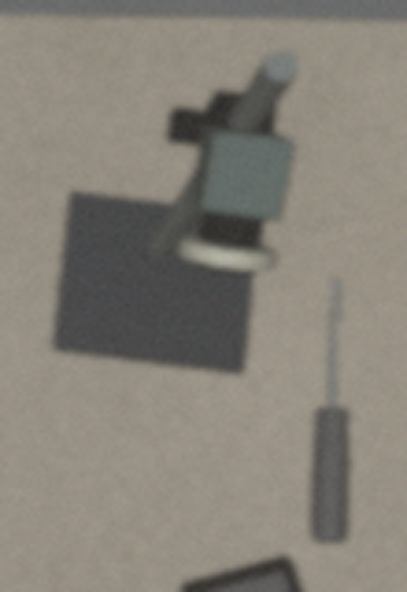

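View pics/scz1.png

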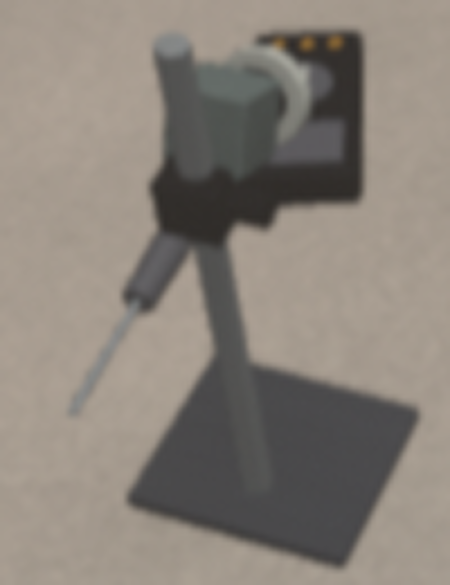

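View pics/scz2.png

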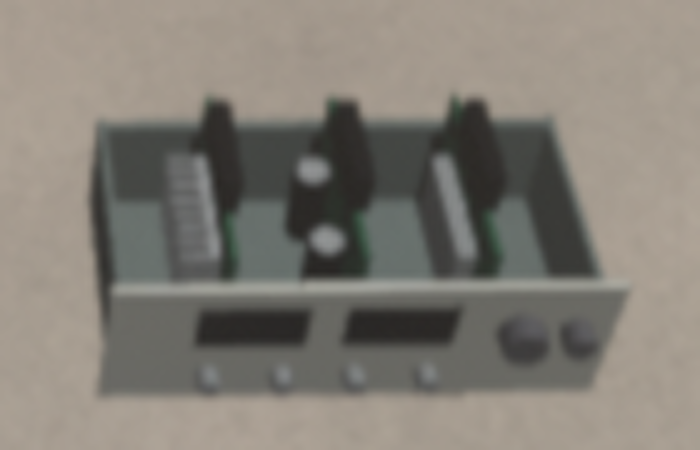

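Run:
```python
from h import *
z=np.load('wrist0.npz');Rt=R.from_quat(z['rot']).as_matrix();print(Rt.round(4))
W=np.load('topW.npy');S=np.load('sceneW.npy')
def sel(W,b,zl,zh):
    m=(W[...,2]>zl)&(W[...,2]<zh)&(W[...,0]>b[0])&(W[...,0]<b[1])&(W[...,1]>b[2])&(W[...,1]<b[3]);return W[m]
bI=(.48,.74,-.02,.29)
for n,w in(('top',W),('sc',S)):
    for zl,zh in((.06,.1),(.115,.14)):
        P=sel(w,bI,zl,zh);print(n,zl,len(P))
        if zl<.1:
            r=cv2.minAreaRect((P[:,:2]*1000).astype(np.float32));print(r, cv2.boxPoints(r))
        else:
            # cluster
            q=np.zeros((400,400),np.uint8)
            ij=((P[:,:2]-[.45,-.05])*1000).astype(int);q[ij[:,0],ij[:,1]]=255
            q=cv2.dilate(q,np.ones((9,9)));k,l,st,c=cv2.connectedComponentsWithStats(q)
            for i in range(1,k):
                m=l[ij[:,0],ij[:,1]]==i;G=P[m]
                if len(G)<10: continue
                r=cv2.minAreaRect((G[:,:2]*1000).astype(np.float32));print(len(G),G.mean(0).round(4),r,np.percentile(G[:,2],[5,50,95]).round(4))
    P=sel(w,(.6,.85,-.36,-.18),.008,.018);r=cv2.minAreaRect((P[:,:2]*1000).astype(np.float32));print('base',len(P),r,cv2.boxPoints(r).round(0).tolist())
    P=sel(w,(.6,.85,-.36,-.18),.335,.37);print('post',len(P),P.mean(0) if len(P) else 0, P[:,2].max() if len(P) else 0)
for n,b in(('top',W),('sc',S)):
    P=sel(b,(.5,.8,-.36,-.18),.19,.335)
    print(n,len(P),P.min(0),P.max(0))
```

```text
[[-5.000e-04  3.435e-01  9.392e-01]
 [-1.600e-03  9.392e-01 -3.435e-01]
 [-1.000e+00 -1.600e-03  1.000e-04]]
top 0.06 2242
((569.6669921875, 129.1387176513672), (156.1436767578125, 275.6074523925781), 10.426833152770996) [[467.94467  250.53745 ]
 [517.8241   -20.518856]
 [671.3893     7.73999 ]
 [621.5099   278.7963  ]]
top 0.115 484
175 [0.5478 0.1886 0.1285] ((548.1404418945312, 189.8006591796875), (60.36857223510742, 12.952003479003906), 12.689061164855957) [0.117  0.1297 0.1328]
160 [0.5628 0.1206 0.1292] ((563.2913208007812, 121.63851928710938), (59.583282470703125, 12.037101745605469), 13.003482818603516) [0.119  0.1302 0.1333]
149 [0.5787 0.0528 0.1297] ((579.4564819335938, 53.35679626464844), (60.0125846862793, 12.213614463806152), 12.646867752075195) [0.1212 0.1305 0.1334]
base 1821 ((703.6400146484375, -275.4732971191406), (141.33804321289062, 186.73257446289062), 82.23307800292969) [[602.0, -333.0], [787.0, -358.0], [806.0, -218.0], [621.0, -193.0]]
post 106 [ 0.75993322 -0.28188774  0.35153619] 0.35804900656150473
sc 0.06 2150
((574.9448852539062, 131.9056854248047), (162
[... 335 characters left out ...]
1243 0.1253] ((567.8696899414062, 124.44161224365234), (60.94160461425781, 12.874970436096191), 11.891453742980957) [0.1167 0.1262 0.1297]
93 [0.588  0.0568 0.1257] ((583.85107421875, 56.82401657104492), (61.678863525390625, 12.16358757019043), 12.8975248336792) [0.1184 0.1266 0.1297]
base 1394 ((742.2935791015625, -277.088134765625), (141.14117431640625, 120.69859313964844), 83.95355224609375) [[675.0, -341.0], [795.0, -354.0], [810.0, -213.0], [690.0, -201.0]]
post 88 [ 0.76917839 -0.27859308  0.34801552] 0.3547761785771536
top 1174 [ 0.6761712  -0.30185306  0.24753337] [ 0.78245112 -0.24488811  0.33436002]
sc 1172 [ 0.68011358 -0.30024303  0.19096239] [ 0.78637545 -0.24077345  0.3349079 ]
```

>>> carry_out --targets "1 0 0 0 0.1244;1 0 0 0 0.1244;1 0 0 0 0.1244;1 0 0 0 0.1244;1 0 0 0 0.1244;1 0 0 0 0.1244;1 0 0 0 0.1244;1 0 0 0 0.1244;1 0 10 25 0;1 0 13 33 0;1 0 13 33 0;1 0 13 33 0;1 0 13 33 0;1 0 13 33 0;1 0 13 33 0;1 0 13 33 0;1 0 13 33 0;1 0 13 33 0;1 0 13 33 0;1 0 13 33 0" --force 40

```text
clock: 1.82
tool_pos: [0.451, 0.2413, 0.4046]
eef_rot: [0.441, 0.553, -0.441, 0.553]
contact_force: [0.5, 0.2, 0.1]
opening: 1.0
```

>>> carry_out --targets "1 0 13 32 0;1 0 13 32 0;1 0 13 32 0;1 0 13 32 0;1 0 13 30 0;1 0 5 14 0;1 0 0 0 0;1 0 0 0 0"

```text
clock: 2.48
tool_pos: [0.557, 0.0902, 0.4044]
eef_rot: [0.441, 0.553, -0.441, 0.552]
contact_force: [-0.1, -0.2, -0.3]
opening: 0.998
```

```bash
cat > w.py <<'E'
import sys
from plant import r,eyes
from h import *
def shot(name,tag):
    s=r.get_state();p,d=eyes.snapshot(name);cv2.imwrite(f"pics/{tag}.png",p)
    np.savez(tag+".npz",p=p,d=d,pos=s['tool_pos'],rot=s['eef_rot'])
    M=R.from_quat(s['eef_rot']).as_matrix()
    print(s['clock'],s['tool_pos'].round(4),'yaw_y',np.degrees(np.arctan2(M[1,1],M[0,1])).round(2),'f',s['contact_force'].round(2),'open',round(s['opening'],3))
    return p,d,cam(name,s['tool_pos'],s['eef_rot']),s
E
python3 - <<'E'
from w import *
shot('wrist','w1')
E
```

```text
2.4833 [0.557  0.0902 0.4044] yaw_y 12.78 f [-0.14 -0.24 -0.28] open 0.998
```

View pics/w1.png

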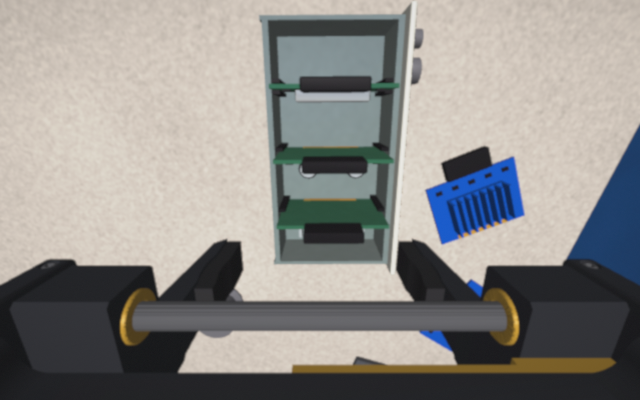

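```bash
cat > grips.py <<'E'
from h import *
def an(f):
    z=np.load(f);c=cam('wrist',z['pos'],z['rot']);W=cloud(z['d'],c)
    for (x,y,w,h) in G:
        w_=W[y:y+h,x:x+w].reshape(-1,3);zt=w_[:,2]
        t=w_[(zt>.118)&(zt<.14)]
        zz=np.median(t[t[:,2]>np.percentile(t[:,2],40)][:,2]); t=t[abs(t[:,2]-zz)<.005]
        r=cv2.minAreaRect((t[:,:2]*1e3).astype(np.float32));print(len(t),'z',zz.round(4),np.round(r[0],1),np.round(r[1],1),round(r[2],2))
G=[(285,65,100,40),(285,145,100,40),(285,215,100,40)]
if __name__=='__main__':
    import sys;an(sys.argv[1])
E
python3 grips.py w1.npz
python3 - <<'E'
import cv2
p=cv2.imread('pics/w1.png');cv2.imwrite('pics/w1z.png',cv2.resize(p[60:270,255:425],None,fx=2.8,fy=2.8,interpolation=cv2.INTER_CUBIC))
E
```

```text
1119 z 0.1302 [547.1 190.2] [59.1 11.7] 12.84
893 z 0.1301 [562.8 122.4] [59.  12.3] 12.9
756 z 0.1299 [578.9  54.7] [59.  12.7] 13.27
```

View pics/w1z.png

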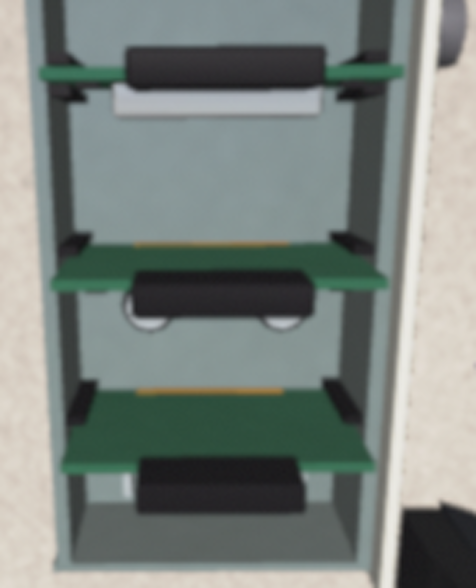

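>>> carry_out --targets "1 10 7 20 -0.004;1 20 6.5 19.7 0;1 25 0 0 0;1 25 0 0 0;1 0 0 0 0;1 0 0 0 0" --force 60

```text
clock: 3.03
tool_pos: [0.5781, 0.0571, 0.324]
eef_rot: [0.438, 0.556, -0.439, 0.553]
contact_force: [-0.9, -0.2, 0.6]
opening: 1.003
```

Run:
```python
from w import *
shot('wrist','w2')
```

```text
3.0333 [0.5781 0.0571 0.324 ] yaw_y 13.28 f [-0.91 -0.15  0.55] open 1.003
```

View pics/w2.png

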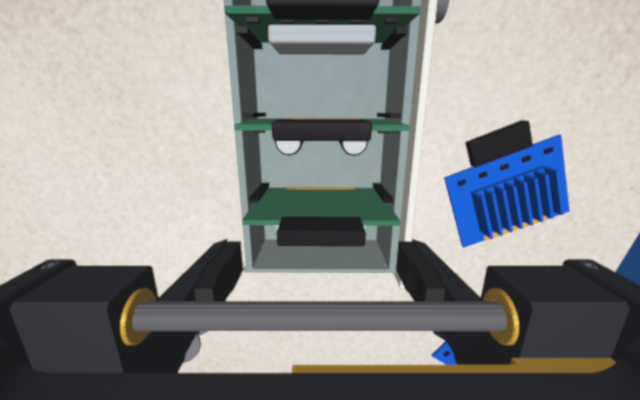

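Run:
```python
import grips
grips.G=[(262,110,120,40),(262,205,120,45)]
grips.an('w2.npz')
from h import *
z=np.load('w2.npz');Rt=R.from_quat(z['rot']).as_matrix();print(Rt.round(4))
c=cam('wrist',z['pos'],z['rot'])
print('tips proj',proj(z['pos']+Rt@np.array([.166,0,0]),c),'grasp',proj(z['pos']+Rt@np.array([.147,0,0]),c))
z1=np.load('w1.npz')
```

```text
2078 z 0.1302 [562.8 122.4] [60.1 11.7] 13.32
1602 z 0.13 [578.4  54.7] [59.5 12.3] 13.2
[[-3.400e-03  9.732e-01  2.297e-01]
 [ 8.000e-04  2.297e-01 -9.732e-01]
 [-1.000e+00 -3.200e-03 -1.500e-03]]
tips proj [[320.58773551 254.30940134]] grasp [[320.75952263 272.21101178]]
```

>>> carry_out --targets "1 20 0.2 2.6 0;1 20 0 0 0;1 13 0 0 0;1 0 0 0 0;1 0 0 0 0"

```text
clock: 3.5
tool_pos: [0.5802, 0.0535, 0.2729]
eef_rot: [0.44, 0.554, -0.439, 0.554]
contact_force: [-0.2, -0.3, 0.9]
opening: 1.0
```

Run:
```python
from w import *
shot('wrist','w3');shot('scene','s3')
p=cv2.imread('pics/s3.png');cv2.imwrite('pics/s3z.png',cv2.resize(p[100:260,320:480],None,fx=3.5,fy=3.5,interpolation=cv2.INTER_CUBIC))
```

```text
3.5 [0.5802 0.0535 0.2729] yaw_y 13.18 f [-0.16 -0.3   0.87] open 1.0
3.55 [0.5805 0.0533 0.2734] yaw_y 13.16 f [0.06 0.58 0.21] open 1.0
```

View pics/w3.png

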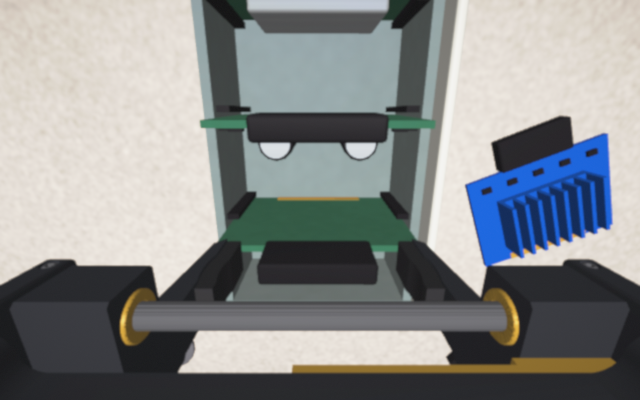

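View pics/s3z.png

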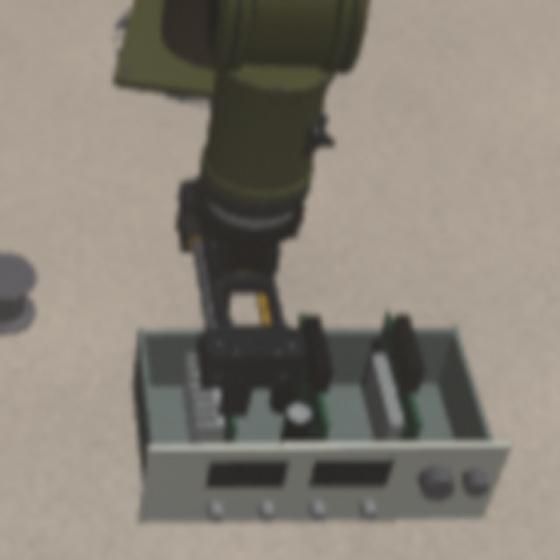

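>>> carry_out --targets "1 1.5 0 0 0;0 0 0 0 0;0 0 0 0 0;0 0 0 0 0;0 0 0 0 0;0 0 0 0 0;0 0 0 0 0" --force 60

```text
clock: 4.18
tool_pos: [0.5798, 0.0526, 0.2703]
eef_rot: [0.44, 0.554, -0.44, 0.554]
contact_force: [-1.2, 0.1, 2.0]
opening: 0.672
```

>>> carry_out --targets "0 -3 0 0 0;0 -8 0 0 0;0 -10 0 0 0;0 -10 0 0 0;0 0 0 0 0"

```text
clock: 4.6
tool_pos: [0.5807, 0.0526, 0.3037]
eef_rot: [0.441, 0.553, -0.439, 0.555]
contact_force: [-0.1, -0.3, -1.1]
opening: 0.673
```

Run:
```python
from w import *
shot('wrist','w4')
```

```text
4.6 [0.5807 0.0526 0.3037] yaw_y 13.1 f [-0.07 -0.33 -1.06] open 0.673
```

View pics/w4.png

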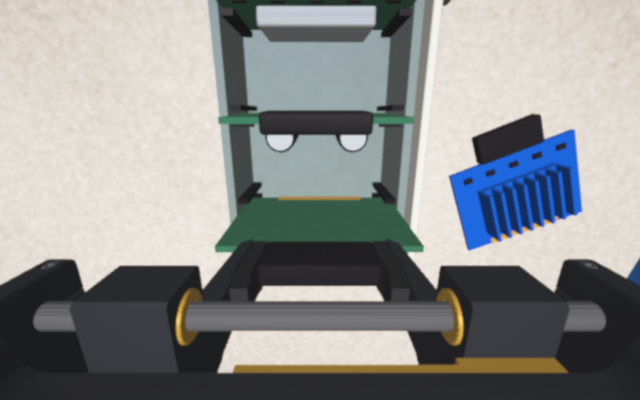

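>>> carry_out --targets "0 -15 0 0 0;0 -20 0 0 0;0 -20 0 0 0;0 -10 0 0 0;0 0 0 10 0;0 0 0 20 0;0 0 0 25 0;0 0 0 25 0;0 0 0 5 0;0 0 0 0 0"

```text
clock: 5.48
tool_pos: [0.5989, -0.0339, 0.3649]
eef_rot: [0.44, 0.553, -0.442, 0.553]
contact_force: [0.7, 0.1, -2.5]
opening: 0.673
```

Run:
```python
from w import *
shot('wrist','w5');shot('scene','s5')
p=cv2.imread('pics/s5.png');cv2.imwrite('pics/s5z.png',cv2.resize(p[100:260,320:480],None,fx=3.5,fy=3.5,interpolation=cv2.INTER_CUBIC))
```

```text
5.4833 [ 0.5989 -0.0339  0.3649] yaw_y 12.8 f [ 0.74  0.1  -2.53] open 0.673
5.5333 [ 0.5988 -0.0314  0.365 ] yaw_y 12.97 f [-1.14  1.06 -1.82] open 0.676
```

View pics/w5.png

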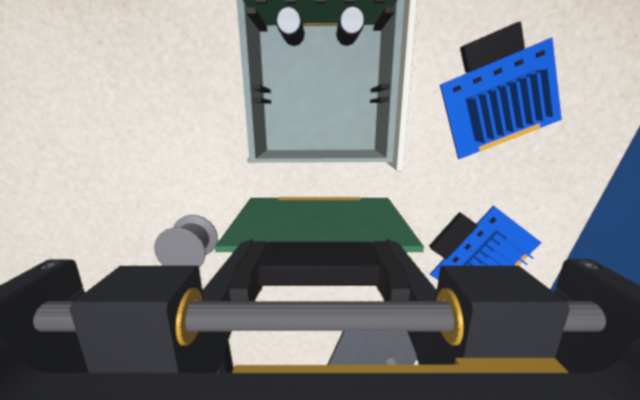

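View pics/s5z.png

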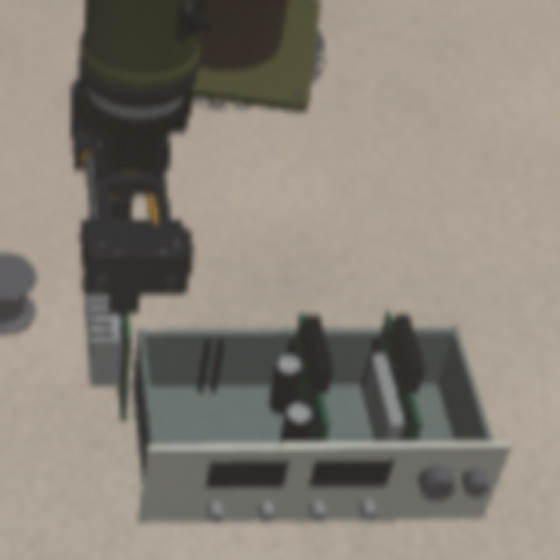

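>>> carry_out --targets "0 20 0 0 0;0 25 0 0 0;0 15 0 0 0;0 0 0 -8 0;0 0 0 -10 0;0 0 0 -10 0;0 0 0 -6 0;0 0 0 -6 0;0 0 0 0 0"

```text
clock: 6.33
tool_pos: [0.59, 0.0083, 0.3073]
eef_rot: [0.439, 0.553, -0.44, 0.555]
contact_force: [0.4, -7.8, -4.8]
opening: 0.672
```

```bash
cat > tilt.py <<'E'
from h import *
def tilt(f):
    z=np.load(f);c=cam('wrist',z['pos'],z['rot']);W=cloud(z['d'],c);p=z['p'].astype(int)
    g=(p[...,1]>p[...,2]+15)&(p[...,1]>p[...,0]+4)
    g[:190]=0;g[320:]=0;g[:,:150]=0;g[:,490:]=0
    g=cv2.erode(g.astype(np.uint8),np.ones((3,3)))>0
    M=R.from_quat(z['rot']).as_matrix();L=(W[g]-z['pos'])@M
    L=L[np.isfinite(L).all(1)&(L[:,0]>.1)&(L[:,0]<.32)&(abs(L[:,1])<.07)]
    # plane z=a x+b y+c in tool axes
    for _ in range(3):
        A=np.c_[L[:,:2],np.ones(len(L))];k=np.linalg.lstsq(A,L[:,2],rcond=None)[0];e=L[:,2]-A@k;L=L[abs(e)<max(.002,2.5*e.std())]
    print('n',len(L),'slope x deg',np.degrees(np.arctan(k[0])).round(2),'slope y deg',np.degrees(np.arctan(k[1])).round(2),'c',k.round(4),'x range',L[:,0].min().round(3),L[:,0].max().round(3),'y range',np.percentile(L[:,1],[1,99]).round(3),'rms',e.std().round(4))
    return k
if __name__=='__main__':
    import sys
    for f in sys.argv[1:]: tilt(f)
E
python3 - <<'E'
from w import *
shot('wrist','w6')
import tilt
for f in('w4.npz','w5.npz','w6.npz'): tilt.tilt(f)
E
```

```text
6.3333 [0.59   0.0083 0.3073] yaw_y 13.15 f [ 0.42 -7.81 -4.85] open 0.672
n 7026 slope x deg -1.68 slope y deg 0.02 c [-0.0294  0.0003  0.0006] x range 0.167 0.256 y range [-0.058  0.057] rms 0.0003
n 6952 slope x deg -1.7 slope y deg 0.03 c [-0.0297  0.0005  0.0007] x range 0.167 0.253 y range [-0.058  0.056] rms 0.0003
n 2799 slope x deg 9.42 slope y deg 0.03 c [ 0.1659  0.0005 -0.0281] x range 0.167 0.23 y range [-0.058  0.056] rms 0.0003
```

View pics/w6.png

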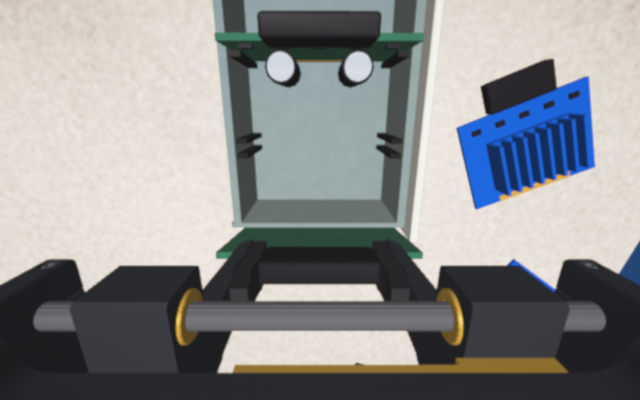

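Run:
```python
from h import *
def plane(f,roi):
    z=np.load(f);c=cam('wrist',z['pos'],z['rot']);W=cloud(z['d'],c);p=z['p'].astype(int)
    g=(p[...,1]>p[...,2]+15)&(p[...,1]>p[...,0]+4);m=np.zeros_like(g);x0,x1,y0,y1=roi;m[y0:y1,x0:x1]=1
    g=cv2.erode((g&m).astype(np.uint8),np.ones((3,3)))>0
    L=W[g];L=L[(L[:,2]<.1)&(L[:,2]>.03)]
    a=np.radians(13.1);n0=np.array([-np.sin(a),np.cos(a),0]);x0=np.array([np.cos(a),np.sin(a),0])
    Y=L@n0;A=np.c_[L[:,2],L@x0,np.ones(len(L))]
    for _ in range(3):
        k=np.linalg.lstsq(A,Y,rcond=None)[0];e=Y-A@k;q=abs(e)<.002;A=A[q];Y=Y[q]
    print(f,roi,len(Y),'dy/dz deg',np.degrees(k[:2]).round(2), e.std())
plane('w1.npz',(270,400,195,225));plane('w1.npz',(270,400,140,160));plane('w2.npz',(245,400,185,222));plane('w3.npz',(220,420,190,245));plane('w2.npz',(235,410,100,135))
```

```text
w1.npz (270, 400, 195, 225) 1894 dy/dz deg [-1.56  0.01] 0.0002634770472631059
w1.npz (270, 400, 140, 160) 780 dy/dz deg [-1.57  0.  ] 0.00012215387812955432
w2.npz (245, 400, 185, 222) 3299 dy/dz deg [-1.6 -0. ] 0.0002329105377501533
w3.npz (220, 420, 190, 245) 6118 dy/dz deg [-1.59  0.  ] 0.00026155360492782255
w2.npz (235, 410, 100, 135) 230 dy/dz deg [-1.62 -0.01] 6.071827745859294e-05
```

Run:
```python
from h import *
a=np.radians(13.1);n0=np.array([-np.sin(a),np.cos(a),0]);x0=np.array([np.cos(a),np.sin(a),0])
def fit(L,t,name):
    A=np.c_[L@n0,L@x0,np.ones(len(L))];Y=L[:,2]
    for _ in range(5):
        k=np.linalg.lstsq(A,Y,rcond=None)[0];e=Y-A@k;q=abs(e)<t;A=A[q];Y=Y[q]
    print(name,len(Y),np.degrees(k[:2]).round(2),'z',Y.mean().round(4))
for f in('w1.npz','w2.npz','w5.npz'):
    z=np.load(f);c=cam('wrist',z['pos'],z['rot']);W=cloud(z['d'],c)
    L=W[:250,:200].reshape(-1,3);fit(L[abs(L[:,2])<.02],.005,f+' bench')
    L=W[:235,:640].reshape(-1,3);fit(L[abs(L[:,2]-.075)<.004],.002,f+' wall top')
for f,roi in(('w1.npz',(300,370,75,92)),('w1.npz',(300,370,155,175)),('w1.npz',(300,365,220,245)),('w2.npz',(275,372,120,145)),('w2.npz',(277,367,215,247))):
    z=np.load(f);c=cam('wrist',z['pos'],z['rot']);W=cloud(z['d'],c);L=W[roi[2]:roi[3],roi[0]:roi[1]].reshape(-1,3)
    fit(L[(L[:,2]>.127)],.0012,f+' griptop')
```

```text
w1.npz bench 49781 [ 0.03 -0.01] z 0.0
w1.npz wall top 4211 [-0.03  0.  ] z 0.0752
w2.npz bench 49797 [ 0.04 -0.01] z 0.0001
w2.npz wall top 6328 [0.45 0.05] z 0.0756
w5.npz bench 48722 [0.02 0.  ] z 0.0001
w5.npz wall top 4190 [ 0.59 -0.01] z 0.0755
w1.npz griptop 935 [1.74 0.13] z 0.1299
w1.npz griptop 729 [0.15 0.21] z 0.1298
w1.npz griptop 585 [-1.   -0.05] z 0.1298
w2.npz griptop 1746 [ 1.32 -0.04] z 0.1299
w2.npz griptop 1265 [-0.76 -0.09] z 0.1298
```

>>> carry_out --targets "0 0 0 -6 0;0 0 0 -6 0;0 0 0 -6 0;0 0 0 -6 0;0 0 0 0 0;0 0 0 0 0"

```text
clock: 6.88
tool_pos: [0.585, 0.0308, 0.3079]
eef_rot: [0.439, 0.552, -0.44, 0.555]
contact_force: [0.7, -7.0, -1.3]
opening: 0.674
```

Run:
```python
from w import *
shot('wrist','w7')
import tilt
tilt.tilt('w7.npz')
```

```text
6.8833 [0.585  0.0308 0.3079] yaw_y 13.08 f [ 0.66 -6.99 -1.34] open 0.674
n 43 slope x deg 27.37 slope y deg -0.14 c [ 0.5177 -0.0025 -0.0799] x range 0.136 0.169 y range [-0.06   0.058] rms 0.0009
```

View pics/w7.png

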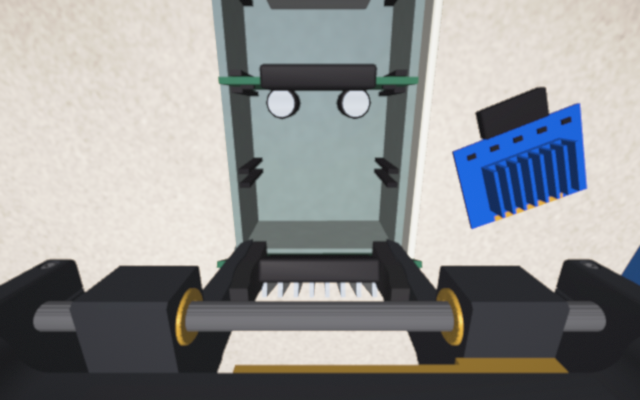

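>>> carry_out --targets "0 0 0 -2 0;0 0 0 0 0;0 0 0 6 0;0 0 0 12 0;0 0 0 12 0;0 -20 0 0 0;0 -25 0 0 0;0 -25 0 0 0;0 0 0 0 0"

```text
clock: 7.68
tool_pos: [0.5928, 0.0047, 0.3812]
eef_rot: [0.442, 0.551, -0.437, 0.556]
contact_force: [0.7, 0.8, -3.4]
opening: 0.673
```

Run:
```python
from w import *
shot('wrist','w8');shot('scene','s8');shot('top','t8')
import tilt
tilt.tilt('w8.npz')
p=cv2.imread('pics/s8.png');q=cv2.imread('pics/t8.png')
cv2.imwrite('pics/s8z.png',np.hstack([cv2.resize(p[120:240,310:430],None,fx=3.3,fy=3.3,interpolation=cv2.INTER_CUBIC),cv2.resize(q[150:270,230:350],None,fx=3.3,fy=3.3,interpolation=cv2.INTER_CUBIC)]))
```

```text
7.6833 [0.5928 0.0047 0.3812] yaw_y 13.09 f [ 0.72  0.76 -3.42] open 0.673
7.7333 [0.5921 0.0048 0.379 ] yaw_y 13.1 f [ 0.12  0.29 -2.48] open 0.671
7.7833 [0.5912 0.0049 0.3772] yaw_y 13.11 f [-0.5  -0.07 -2.3 ] open 0.67
n 63 slope x deg 20.15 slope y deg 0.06 c [ 0.3669  0.0011 -0.055 ] x range 0.167 0.216 y range [-0.06   0.059] rms 0.0009
```

View pics/s8z.png

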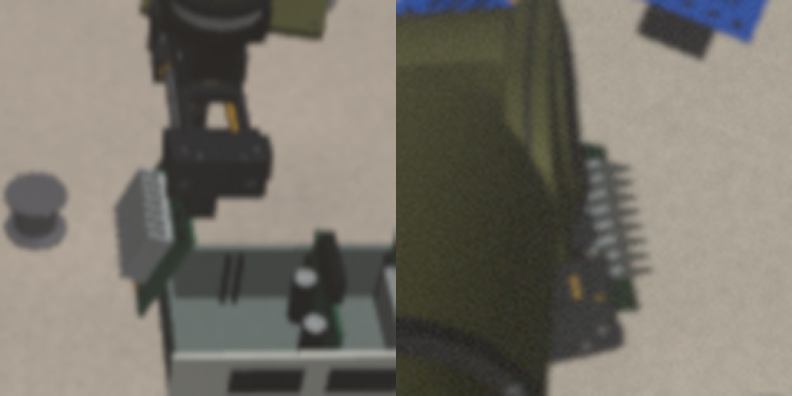

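View pics/w8.png

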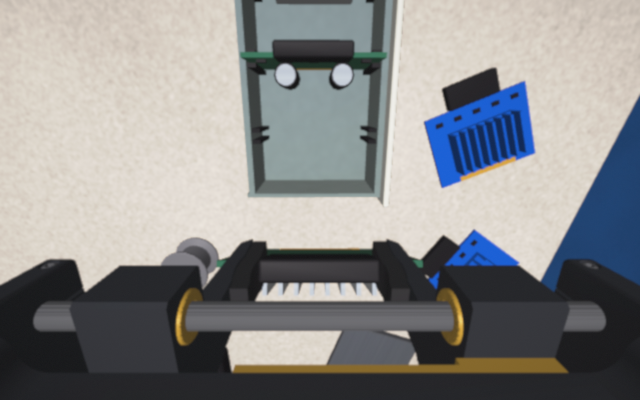

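>>> carry_out --targets "0 -9 -8 12 0;0 -17 -15 25 0;0 -17 -15 25 0;0 -17 -15 25 0;0 -17 -15 25 0;0 -17 -15 25 0;0 -17 -15 25 0;0 -17 -15 25 0;0 -17 -15 25 0;0 -17 -15 25 0;0 -8 -7 12 0;0 0 0 0 0;0 0 0 0 0"

```text
clock: 8.92
tool_pos: [0.5002, -0.2729, 0.5456]
eef_rot: [0.44, 0.554, -0.441, 0.553]
contact_force: [0.5, 0.7, -2.2]
opening: 0.677
```

Run:
```python
from w import *
shot('wrist','w9')
```

```text
8.9167 [ 0.5002 -0.2729  0.5456] yaw_y 12.94 f [ 0.47  0.71 -2.15] open 0.677
```

View pics/w9.png

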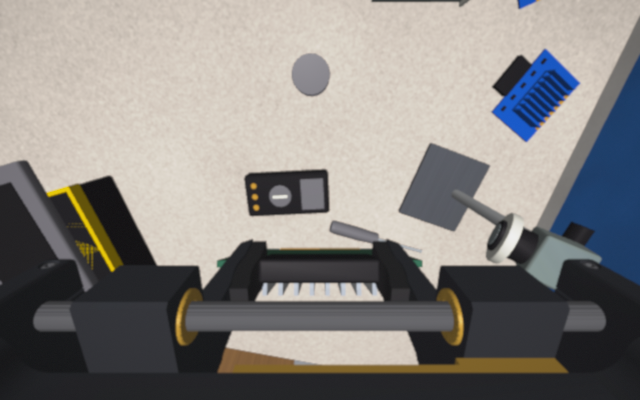

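Run:
```python
from h import *
z=np.load('w9.npz');c=cam('wrist',z['pos'],z['rot']);W=cloud(z['d'],c);p=z['p']
cv2.imwrite('pics/w9z.png',cv2.resize(p[190:280,440:600],None,fx=5,fy=5,interpolation=cv2.INTER_CUBIC))
P=W[120:260,380:520].reshape(-1,3);P=P[(P[:,2]>.009)&(P[:,2]<.015)]
r=cv2.minAreaRect((P[:,:2]*1e3).astype(np.float32));print('base',len(P),r,cv2.boxPoints(r).round(1).tolist())
hsv=cv2.cvtColor(p,cv2.COLOR_BGR2HSV);print(p[238,516],p[240,498],p[250,540])
for v,u in((240,494),(240,498),(238,520),(222,512),(255,500),(245,545),(238,507)): print(u,v,W[v,u].round(4),p[v,u])
```

```text
base 4494 ((731.5194702148438, -310.261962890625), (209.7877197265625, 126.81214141845703), 79.55679321289062) [[650.2000122070312, -401.8999938964844], [774.9000244140625, -424.8999938964844], [812.9000244140625, -218.60000610351562], [688.2000122070312, -195.60000610351562]]
[236 238 239] [38 36 37] [129 131 120]
494 240 [ 0.6772 -0.2767  0.2672] [58 57 54]
498 240 [ 0.6774 -0.2744  0.2719] [38 36 37]
520 238 [ 0.6937 -0.2665  0.2762] [77 78 81]
512 222 [ 0.682  -0.2537  0.2729] [150 157 159]
500 255 [ 0.6791 -0.286   0.2804] [192 201 204]
545 245 [ 0.7074 -0.2641  0.2896] [145 145 131]
507 238 [ 0.6769 -0.2675  0.2821] [220 225 226]
```

View pics/w9z.png

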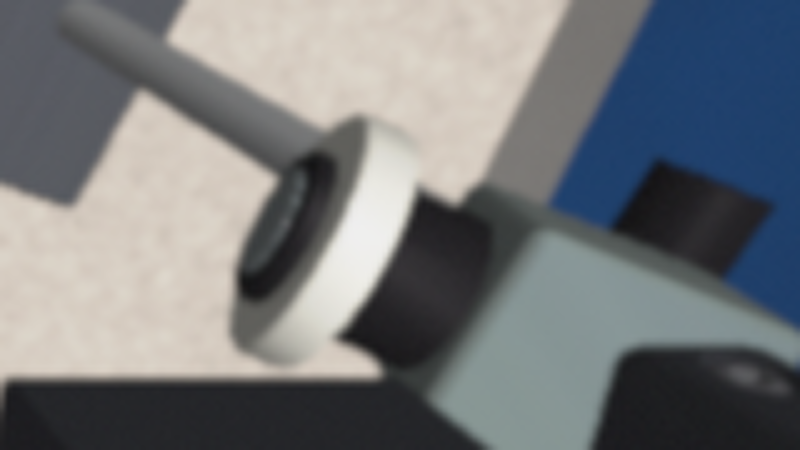

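Run:
```python
from h import *
z=np.load('w9.npz');c=cam('wrist',z['pos'],z['rot']);W=cloud(z['d'],c);p=z['p']
m=(abs(W[...,2]-.012)<.003)&(np.mgrid[:400,:640][1]>390)&(np.mgrid[:400,:640][0]<235);m[:,500:]=0
n,l,st,ce=cv2.connectedComponentsWithStats(m.astype(np.uint8));i=1+np.argmax(st[1:,4]);P=W[l==i]
r=cv2.minAreaRect((P[:,:2]*1e3).astype(np.float32));b=cv2.boxPoints(r);print('base',len(P),r,b.round(1).tolist(),P[:,2].mean())
# yaw via edges
e=b-np.roll(b,1,0);print([ (round(float(np.degrees(np.arctan2(v[1],v[0]))),2),round(float(np.hypot(*v)),1)) for v in e])
# post top
m=(W[...,2]>.1)&(W[...,0]>.6)
q=W[m];q=q[(abs(q[:,2]-.2)<.05)&(q[:,0]>.72)];print('post side',len(q),q[:,:2].mean(0) if len(q) else 0)
# ring fit
for yaw in(-6.1,):
  for pit in (25,):
    y=np.radians(yaw);t=np.radians(pit)
    sx=np.array([np.cos(y),np.sin(y),0]);yl=np.array([-np.sin(y),np.cos(y),0]);xl=np.cos(t)*sx+np.array([0,0,np.sin(t)]);zl=np.cross(xl,yl)
    roi=W[195:275,470:600].reshape(-1,3);col=p[195:275,470:600].reshape(-1,3).astype(int)
    o=np.array([.682,-.272,.27])
    L=(roi-o)@np.c_[xl,yl,zl]*1e3
    g=np.isfinite(L).all(1)&(roi[:,2]>.2)&(abs(L[:,1])<60)&(abs(L[:,2])<60)&(L[:,0]<70);L=L[g];col=col[g]
    h,ed=np.histogram(L[:,0],bins=np.arange(-15,40,1.));print(list(zip(ed.astype(int),h)))
    np.savez('ring.npz',L=L,col=col)
    for a in range(-12,40,3):
        k=L[(L[:,0]>=a)&(L[:,0]<a+3)]
        if len(k)>5: print(a,len(k),k[:,1].min().round(1),k[:,1].max().round(1),k[:,2].min().round(1),k[:,2].max().round(1))
```

```text
base 4444 ((737.4500732421875, -279.2259521484375), (139.5686798095703, 120.77552795410156), 83.33563232421875) [[669.4000244140625, -341.5], [789.2999877929688, -355.5], [805.5, -216.89999389648438], [685.5999755859375, -202.89999389648438]] 0.011703963022957923
[(-96.66, 139.6), (-6.66, 120.8), (83.34, 139.6), (173.34, 120.8)]
post side 68 [ 0.75737551 -0.27574685]
[(np.int64(-15), np.int64(0)), (np.int64(-14), np.int64(0)), (np.int64(-13), np.int64(0)), (np.int64(-12), np.int64(0)), (np.int64(-11), np.int64(0)), (np.int64(-10), np.int64(0)), (np.int64(-9), np.int64(0)), (np.int64(-8), np.int64(0)), (np.int64(-7), np.int64(0)), (np.int64(-6), np.int64(136)), (np.int64(-5), np.int64(87)), (np.int64(-4), np.int64(42)), (np.int64(-3), np.int64(38)), (np.int64(-2), np.int64(110)), (np.int64(-1), np.int64(238)), (np.int64(0), np.int64(74)), (np.int64(1), np.int64(64)), (np.int64(2), np.int64(64)), (np.int64(3), np.int64(73)), (np.int64(4), np.int64(58)), (np.int64(5), np.int64(63)), (np.int64(6), np.int64(68)), (np.int64(7), np.int64(59)), (np.int64(8), np.int64(38)), (np.int64(9), np.i
[... 627 characters left out ...]
.int64(71)), (np.int64(31), np.int64(54)), (np.int64(32), np.int64(62)), (np.int64(33), np.int64(64)), (np.int64(34), np.int64(58)), (np.int64(35), np.int64(61)), (np.int64(36), np.int64(57)), (np.int64(37), np.int64(65)), (np.int64(38), np.int64(62))]
-6 265 -17.0 15.2 -25.1 4.1
-3 386 -26.5 24.6 -32.2 14.3
0 202 -27.4 25.3 -16.6 15.2
3 194 -27.3 25.4 -15.0 15.4
6 165 -26.8 25.4 -9.1 14.4
9 11 -8.4 10.4 0.4 8.7
12 122 -16.9 15.2 -10.8 5.0
15 118 -18.2 15.4 -12.7 4.9
18 131 -17.6 15.2 -16.2 5.3
21 130 -17.9 15.3 -16.0 5.0
24 180 -20.9 17.7 -30.1 7.5
27 348 -22.4 20.4 -33.1 10.3
30 187 -18.3 20.6 -32.5 11.1
33 183 -18.4 20.6 -32.5 10.8
36 184 -17.2 20.5 -27.5 10.7
39 170 -15.1 20.5 -30.1 10.6
```

Run:
```python
from h import *
from scipy.optimize import least_squares
y=np.radians(-6.1);t=np.radians(25)
sx=np.array([np.cos(y),np.sin(y),0]);yl=np.array([-np.sin(y),np.cos(y),0]);xl=np.cos(t)*sx+np.array([0,0,np.sin(t)]);zl=np.cross(xl,yl);B=np.c_[xl,yl,zl]
o=np.array([.682,-.272,.27]);L=np.load('ring.npz')['L'];X=o+L@B.T/1e3
front=X[(L[:,0]<-4.8)&(L[:,2]<4)&(L[:,2]>-26)];ring=X[(L[:,0]>0)&(L[:,0]<7.5)&(L[:,2]>-16)&(np.hypot(L[:,1]+1,L[:,2]+12)>22)];neck=X[(L[:,0]>11)&(L[:,0]<23)&(np.hypot(L[:,1]+1,L[:,2]+12)>14)&(np.hypot(L[:,1]+1,L[:,2]+12)<20)]
rf=X[(L[:,0]<-.4)&(L[:,0]>-2.6)&(np.hypot(L[:,1]+1,L[:,2]+12)>19)]
print(len(front),len(ring),len(neck),len(rf))
def ax(yw,t):
    s=np.array([np.cos(yw),np.sin(yw),0]);a=np.cos(t)*s+np.array([0,0,np.sin(t)]);return a,np.array([-np.sin(yw),np.cos(yw),0])
def res(q,fixp=None):
    a,b=ax(q[0],q[1] if fixp is None else fixp);C=np.array([q[2],q[3],q[4]])
    def rad(P): D=P-C;h=D@a;return np.linalg.norm(D-np.outer(h,a),axis=1)
    return np.r_[(front-C)@a*1e3,(rad(ring)-.027)*1e3,(rad(neck)-q[6])*1e3,((rf-C)@a-q[5])*1e3]
for fp in(None,t):
    s=least_squares(res,[y,t,.677,-.273,.263,.004,.016],args=(fp,),loss='soft_l1');q=s.x
    print('yaw',np.degrees(q[0]).round(2),'pitch',np.degrees(q[1]).round(2),'C',q[2:5].round(4),q[5:],'rms',np.sqrt((s.fun**2).mean()))
# base-derived origin
for yw in(-6.66,-6.3):
    a=np.radians(yw);print(np.array([737.45,-279.2])-55*np.array([np.cos(a),np.sin(a)]))
# tool/grip orientation of base edges: line fits
```

```text
158 497 457 207
yaw -6.56 pitch 24.97 C [ 0.6827 -0.2733  0.2555] [0.00448357 0.01694541] rms 0.5962897438594355
yaw -6.56 pitch 22.3 C [ 0.6827 -0.2733  0.2555] [0.00448762 0.01694049] rms 0.5962809497396232
[ 682.82114775 -272.82124604]
[ 682.78214745 -273.16461289]
```

>>> carry_out --targets "0 0 0 0 -0.06;0 0 0 0 -0.117;0 0 0 0 -0.117;0 0 0 0 -0.117;0 0 0 0 -0.117;0 0 0 0 -0.117;0 0 0 0 -0.117;0 0 0 0 -0.117;0 0 0 0 -0.117;0 0 0 0 -0.117;0 0 0 0 -0.117;0 12 9 -8 0;0 25 9 -7 0;0 30 0 0 0;0 30 0 0 0;0 20 0 0 0;0 9 0 0 0;0 0 0 0 0;0 0 0 0 0"

```text
clock: 10.55
tool_pos: [0.4889, -0.2513, 0.4202]
eef_rot: [0.039, 0.706, -0.039, 0.706]
contact_force: [0.2, -0.1, -1.9]
opening: 0.677
```

Run:
```python
from w import *
shot('wrist','w10');shot('scene','s10')
p=cv2.imread('pics/s10.png');cv2.imwrite('pics/s10z.png',cv2.resize(p[100:260,200:360],None,fx=3.7,fy=3.7,interpolation=cv2.INTER_CUBIC))
```

```text
10.55 [ 0.4889 -0.2513  0.4202] yaw_y 83.67 f [ 0.19 -0.13 -1.95] open 0.677
10.6 [ 0.4892 -0.2516  0.421 ] yaw_y 83.64 f [-0.4  -0.01 -3.1 ] open 0.676
```

View pics/s10z.png

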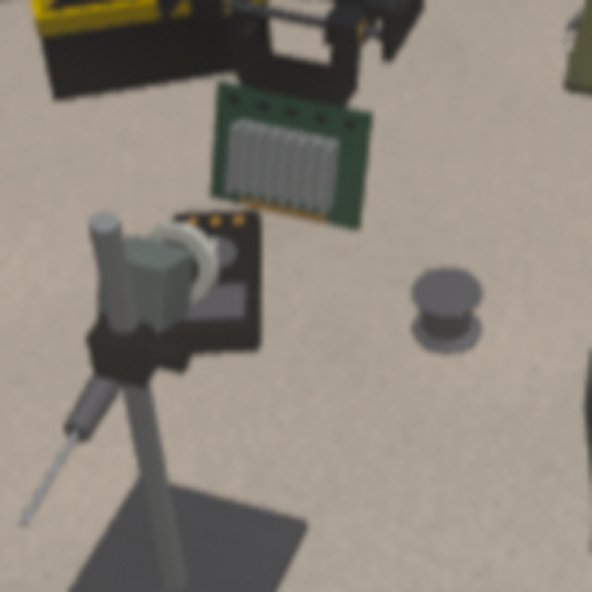

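View pics/w10.png

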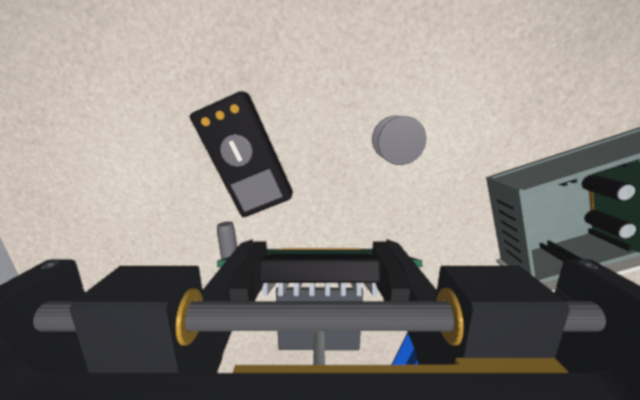

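```bash
cat > corr.py <<'E'
from h import *
S0=np.load('sceneW.npy')
bz=S0[280:330,200:260].reshape(-1,3);bz2=S0[120:160,300:340].reshape(-1,3);bz3=S0[255:290,430:520].reshape(-1,3)
Bn=[b[np.isfinite(b).all(1)].mean(0) for b in(bz2,bz3,S0[150:180,130:160].reshape(-1,3),S0[200:230,490:520].reshape(-1,3))]
src=[[583.9,56.8,126.6],[567.9,124.4,126.2],[552.9,192.4,126.6],[675,-341,11],[795,-354,11],[810,-213,11],[690,-201,11]]
dst=[[578.4,54.7,130],[562.8,122.4,130],[547.1,190.2,130],[669.4,-341.5,11.7],[789.3,-355.5,11.7],[805.5,-216.9,11.7],[685.6,-202.9,11.7]]
P=S0[(abs(S0[...,0]-.74)<.08)&(abs(S0[...,1]+.277)<.08)&(abs(S0[...,2]-.011)<.004)]
for s in src[3:]: s[2]=P[:,2].mean()*1e3
src=np.array(src)/1e3;dst=np.array(dst)/1e3
from scipy.optimize import least_squares
def f(q):
    r=R.from_rotvec(q[:3]);e=(r.apply(src)+q[3:]-dst).ravel()
    return np.r_[e,[(r.apply(b)+q[3:])[2] for b in Bn]]
q=least_squares(f,np.zeros(6),x_scale=.01).x
def fix(W): return R.from_rotvec(q[:3]).apply(W.reshape(-1,3)).reshape(W.shape)+q[3:]
if __name__=='__main__':
    print(np.degrees(q[:3]).round(3),q[3:].round(4),(f(q)*1e3).round(1));print(np.array(Bn).round(4))
E
python3 corr.py
cat > face.py <<'E'
from corr import *
C=np.array([.6827,-.2733,.2555]);y=np.radians(-6.6);t=np.radians(25)
a=np.array([np.cos(t)*np.cos(y),np.cos(t)*np.sin(y),np.sin(t)]);yl=np.array([-np.sin(y),np.cos(y),0]);zl=np.cross(a,yl);B=np.c_[a,yl,zl]
F=C-.14*a
def face(f,box=None):
    z=np.load(f);W=fix(cloud(z['d'],cam('scene')));p=z['p'].astype(int)
    L=(W-F)@B*1e3
    near=np.isfinite(L).all(-1)&(abs(L[...,0])<90)&(abs(L[...,1])<90)&(abs(L[...,2])<100)
    g=near&(p[...,1]>p[...,2]+12)&(p[...,1]>p[...,0]+4)
    def pl(P,tol):
        for _ in range(6):
            A=np.c_[P[:,1:],np.ones(len(P))];k=np.linalg.lstsq(A,P[:,0],rcond=None)[0];e=P[:,0]-A@k;P=P[abs(e)<tol]
        return k,P,e.std()
    k,P,s=pl(L[g],2.);print('board n',len(P),'x=%.1f slope_y %.2fdeg slope_z %.2fdeg'%(k[2],np.degrees(np.arctan(k[0])),np.degrees(np.arctan(k[1]))),'rms',s.round(2),'y',np.percentile(P[:,1],[0,1,99,100]).round(1),'z',np.percentile(P[:,2],[0,1,99,100]).round(1))
    # fins: points ~22 in front of board plane
    n=np.array([1,-k[0],-k[1]]);n/=np.linalg.norm(n);h=(L-np.array([k[2],0,0]))@n
    m=near&(h>18)&(h<25);Q=L[m]
    k2,P2,s2=pl(Q,1.2);print('fins n',len(P2),'h',np.median(h[m]).round(1),'x0=%.1f slope_y %.2f slope_z %.2f'%(k2[2],np.degrees(np.arctan(k2[0])),np.degrees(np.arctan(k2[1]))),'rms',s2.round(2),'y',np.percentile(Q[:,1],[0,1,99,100]).round(1),'z',np.percentile(Q[:,2],[0,1,99,100]).round(1))
    # edges angle of board: minAreaRect in y,z
    r=cv2.minAreaRect(np.r_[P,Q][:,1:].astype(np.float32));print('rect',np.round(r[0],1),np.round(r[1],1),round(r[2],2))
    r=cv2.minAreaRect(P2[:,1:].astype(np.float32));print('fin rect',np.round(r[0],1),np.round(r[1],1),round(r[2],2))
    return L,g,m
if __name__=='__main__':
    import sys
    L,g,m=face(sys.argv[1])
E
python3 face.py s10.npz
```

```text
[-2.083  2.33   0.666] [-0.0084 -0.0116  0.0293] [  1.    1.5  -0.2  -0.2   1.2  -2.4  -0.3   1.2  -3.8   1.3  -3.1  12.5
   1.4  -0.8   8.   -1.5   1.7   2.3  -1.7  -1.6   6.8  24.6 -12.5 -28.1
  -7.1]
[[ 0.214  -0.1979 -0.0031]
 [ 0.6768  0.3218 -0.0026]
 [ 0.4035 -0.7896 -0.0695]
 [ 0.4455  0.4188 -0.0031]]
board n 290 x=-24.7 slope_y -1.55deg slope_z 4.70deg rms 1.07 y [-53.5 -52.9  61.5  63.4] z [ 2.9  4.9 87.7 88.6]
fins n 102 h 21.0 x0=-3.6 slope_y -1.55 slope_z 4.70 rms 0.55 y [-34.7 -33.7  42.8  43.2] z [11.3 12.7 61.8 62.9]
rect [ 4.4 46.1] [ 82.7 115.4] 87.99
fin rect [ 4.4 37.5] [50.3 75.9] 87.73
```

```bash
sed -i 's/S0\[150:180,130:160\].reshape(-1,3)/S0[160:180,170:200].reshape(-1,3)/' corr.py; python3 corr.py; python3 face.py s10.npz
```

```text
[0.089 0.138 0.018] [-0.0054 -0.0021  0.0041] [ 0.4 -0.  -0.7 -0.  -0.1 -0.9  0.6  0.  -0.4  0.3 -1.4  0.4  0.4 -0.4
  0.  -0.8  2.   0.2 -0.9 -0.   0.5  0.1  0.4 -0.3  0.6]
[[ 0.214  -0.1979 -0.0031]
 [ 0.6768  0.3218 -0.0026]
 [ 0.4651 -0.5944 -0.0023]
 [ 0.4455  0.4188 -0.0031]]
board n 290 x=-35.4 slope_y -0.06deg slope_z 2.74deg rms 1.06 y [-58.5 -57.4  56.   56.9] z [-5.7 -4.5 77.3 77.4]
fins n 102 h 21.0 x0=-14.4 slope_y -0.06 slope_z 2.75 rms 0.55 y [-39.5 -38.9  37.2  37.8] z [ 2.4  2.9 52.8 53. ]
rect [-0.9 36. ] [ 82.9 115.3] 89.84
fin rect [-1.  27.9] [50.3 76. ] 89.77
```

>>> carry_out --targets "0 -8 0 0 0.06;0 -8 0 0 0.117;0 -8 0 0 0.117;0 -8 0 0 0.117;0 -8 0 0 0.117;0 -8 0 0 0.117;0 -8 0 0 0.117;0 -8 0 0 0.117;0 -8 0 0 0.117;0 -8 0 0 0.117;0 0 0 0 0.117;0 6 9 -12 0;0 14 18.5 -25 0;0 14 18.5 -25 0;0 14 18.5 -25 0;0 14 18.5 -25 0;0 14 18.5 -25 0;0 14 18.5 -25 0;0 14 18.5 -25 0;0 14 18.5 -25 0"

```text
clock: 12.32
tool_pos: [0.5943, -0.0081, 0.3832]
eef_rot: [0.441, 0.553, -0.438, 0.555]
contact_force: [0.5, -0.2, -2.7]
opening: 0.671
```

>>> carry_out --targets "0 0 0 0 0;0 0 0 0 0;0 0 0 0 0"

```text
clock: 12.57
tool_pos: [0.5936, -0.0102, 0.3832]
eef_rot: [0.44, 0.553, -0.439, 0.554]
contact_force: [0.4, -1.0, -1.5]
opening: 0.675
```

Run:
```python
from w import *
p,d,c,s=shot('wrist','w11')
M=R.from_quat(s['eef_rot']).as_matrix();print(M.round(4))
for tgt in([.594,-.005,.381],[.5845,.0327,.308],[.5834,.0378,.308]): print((M.T@(np.array(tgt)-s['tool_pos'])*1e3).round(1))
```

```text
12.5667 [ 0.5936 -0.0102  0.3832] yaw_y 13.12 f [ 0.41 -1.01 -1.51] open 0.675
[[ 1.800e-03  9.739e-01  2.271e-01]
 [-3.000e-04  2.271e-01 -9.739e-01]
 [-1.000e+00  1.700e-03  7.000e-04]]
[ 2.2  1.6 -5. ]
[ 75.2   0.8 -43.9]
[ 75.2   0.9 -49.1]
```

>>> carry_out --targets "0 20 0 0 0;0 25 0 0 0;0 20 0 0 0;0 10 0 0 0;0 0 0 -10 0;0 0 0 -12 0;0 0 0 -10 0;0 0 0 -7 0;0 0 0 -5 0;0 0 0 -5 0;0 0 0 0 0;0 0 0 0 0"

```text
clock: 13.62
tool_pos: [0.5832, 0.0354, 0.3087]
eef_rot: [0.44, 0.551, -0.44, 0.556]
contact_force: [1.6, -6.6, -1.6]
opening: 0.672
```

Run:
```python
from plant import r
s=r.get_state();print(s['tool_pos'],s['contact_force'])
```

```text
[0.58315307 0.03543075 0.30873733] [ 1.60170144 -6.59763481 -1.61480415]
```

>>> carry_out --targets "0 0 0 -2.2 0;0 0 0 0 0;0 0 0 6 0;0 0 0 12 0;0 0 0 14 0;0 -20 0 0 0;0 -28 0 0 0;0 -28 0 0 0;0 0 0 0 0"

```text
clock: 14.37
tool_pos: [0.5907, 0.0088, 0.3886]
eef_rot: [0.442, 0.551, -0.437, 0.556]
contact_force: [2.2, 0.5, -2.5]
opening: 0.674
```

Run:
```python
from w import *
p,d,c,s=shot('wrist','w12')
M=R.from_quat(s['eef_rot']).as_matrix()
for tgt in([.485,-.252,.50],[.5,-.26,.5]): print((M.T@(np.array(tgt)-s['tool_pos'])*1e3).round(1))
```

```text
14.3667 [0.5907 0.0088 0.3886] yaw_y 13.11 f [ 2.15  0.46 -2.46] open 0.674
[-112.9 -160.9  230.1]
[-112.7 -148.1  241.3]
```

>>> carry_out --targets "0 -7 -9 13 0;0 -13 -19 27 0;0 -13 -19 27 0;0 -13 -19 27 0;0 -13 -19 27 0;0 -13 -19 27 0;0 -13 -19 27 0;0 -13 -19 27 0;0 -13 -18 27 0;0 0 0 0 -0.06;0 7 0 0 -0.117;0 7 0 0 -0.117;0 7 0 0 -0.117;0 7 0 0 -0.117;0 7 0 0 -0.117;0 7 0 0 -0.117;0 7 0 0 -0.117;0 7 0 0 -0.117;0 7 0 0 -0.117;0 7 0 0 -0.117"

```text
clock: 16.08
tool_pos: [0.4845, -0.2502, 0.4226]
eef_rot: [0.038, 0.707, -0.037, 0.705]
contact_force: [0.4, -1.1, -1.5]
opening: 0.673
```

>>> carry_out --targets "0 0 0 0 0;0 0 0 0 0;0 0 0 0 0"

```text
clock: 16.33
tool_pos: [0.4849, -0.2506, 0.424]
eef_rot: [0.041, 0.706, -0.04, 0.706]
contact_force: [-0.4, 0.0, -1.3]
opening: 0.673
```

Run:
```python
from w import *
shot('scene','s13');shot('wrist','w13')
import face
face.face('s13.npz')
```

```text
16.3333 [ 0.4849 -0.2506  0.424 ] yaw_y 83.42 f [-0.39  0.02 -1.35] open 0.673
16.3833 [ 0.4851 -0.2505  0.4243] yaw_y 83.46 f [-0.45  0.12 -2.88] open 0.672
board n 323 x=-34.4 slope_y -0.05deg slope_z 0.54deg rms 1.03 y [-57.5 -57.   56.6  57.3] z [-1.  -0.2 82.  82.9]
fins n 91 h 21.2 x0=-12.8 slope_y -0.02 slope_z -0.06 rms 0.64 y [-38.6 -38.4  37.8  38.1] z [ 7.4  8.2 58.  58.4]
rect [-0.1 41. ] [114.8  83.8] 0.11
fin rect [-0.3 32.8] [49.9 76.6] 89.29
```

>>> carry_out --targets "0 8 0.3 8 0;0 8 0 8 0;0 5 0 6 0;0 3.5 0 3.2 0;0 0 0 0 0;0 0 0 0 0;0 0 0 0 0"

```text
clock: 17.02
tool_pos: [0.51, -0.2531, 0.3996]
eef_rot: [0.04, 0.706, -0.04, 0.706]
contact_force: [1.1, -0.4, -2.5]
opening: 0.672
```

Run:
```python
from w import *
shot('scene','s14');shot('wrist','w14');shot('scene','s15');shot('top','t14')
import face
face.face('s14.npz');face.face('s15.npz')
p=cv2.imread('pics/s15.png');cv2.imwrite('pics/s15z.png',cv2.resize(p[100:260,200:360],None,fx=3.7,fy=3.7,interpolation=cv2.INTER_CUBIC))
```

```text
17.0167 [ 0.51   -0.2531  0.3996] yaw_y 83.58 f [ 1.1  -0.38 -2.54] open 0.672
17.0667 [ 0.51   -0.2532  0.3998] yaw_y 83.57 f [-0.64 -0.39 -1.8 ] open 0.672
17.1167 [ 0.5099 -0.2532  0.3999] yaw_y 83.57 f [-1.31 -0.65 -2.32] open 0.676
17.1667 [ 0.5099 -0.2532  0.4   ] yaw_y 83.57 f [-0.06 -0.49 -1.72] open 0.672
board n 311 x=-21.6 slope_y -0.15deg slope_z 0.53deg rms 1.05 y [-57.5 -57.   56.9  57.3] z [-34.9 -32.9  49.4  50. ]
fins n 100 h 21.3 x0=-0.1 slope_y -0.62 slope_z 0.03 rms 0.65 y [-46.7 -45.9  43.9  45.6] z [-24.8 -24.1  98.1  99.3]
rect [-0.1 32.2] [114.8 134.1] 0.04
fin rect [-4.1 36.8] [120.6  90.4] 87.14
board n 303 x=-21.6 slope_y -0.15deg slope_z 0.90deg rms 1.06 y [-56.7 -56.2  56.9  57.6] z [-34.4 -33.1  49.1  49.5]
fins n 104 h 21.7 x0=0.2 slope_y 0.08 slope_z 0.16 rms 0.65 y [-46.6 -44.1  45.5  46. ] z [-25.1 -24.3  98.   99.9]
rect [ 0.6 32. ] [134.4 114.1] 89.1
fin rect [-4.3 34.9] [122.9  89.7] 87.02
```

View pics/s15z.png

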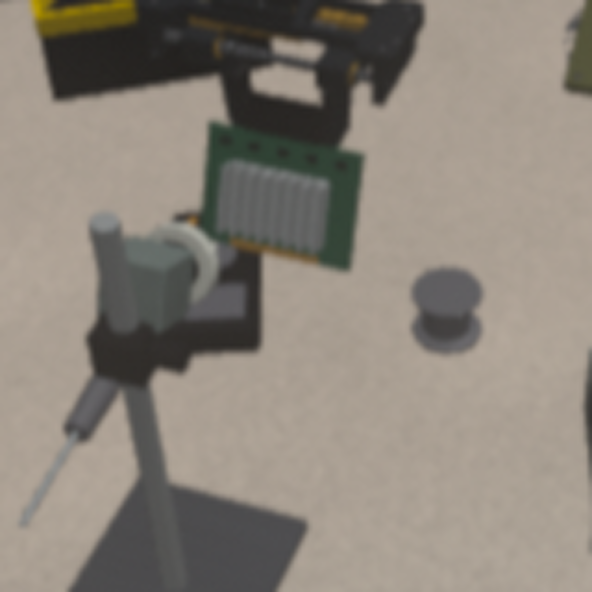

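View pics/t14.png

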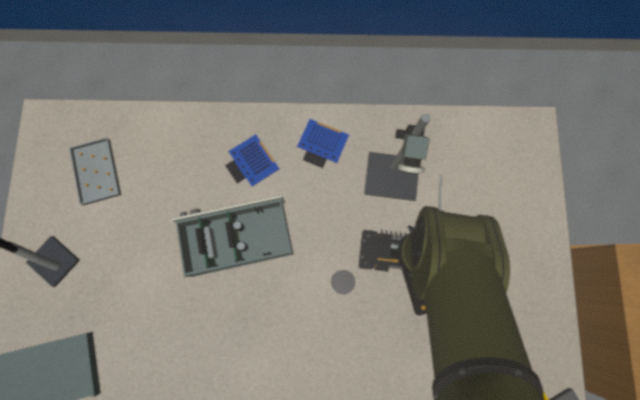

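Run:
```python
from w import *
from face import *
Ls=[]
for i in range(5):
    s=r.get_state();p,d=eyes.snapshot('scene');Ls.append(d)
d=np.median(Ls,0);np.savez('s16.npz',p=p,d=d)
L,g,m=face('s16.npz')
m2=m&(L[...,2]<40)&(abs(L[...,1])<42);Q=L[m2]
A=np.c_[Q[:,1:],np.ones(len(Q))]
for _ in range(5):
    k=np.linalg.lstsq(A,Q[:,0],rcond=None)[0];e=Q[:,0]-A@k;ok=abs(e)<1.2;A=A[ok];Q=Q[ok]
print('fins',len(Q),k[2].round(2),np.degrees(k[:2]).round(2));rr=cv2.minAreaRect(L[m2][:,1:].astype(np.float32));print(rr)
print(s['clock'],s['tool_pos'],s['opening'],s['qd'].round(4))
```

```text
board n 425 x=-21.3 slope_y -0.39deg slope_z 0.50deg rms 0.91 y [-56.8 -56.3  57.   57.5] z [-34.5 -32.8  49.1  50.7]
fins n 145 h 21.4 x0=0.1 slope_y -0.61 slope_z 0.11 rms 0.65 y [-46.4 -45.3  44.2  46.1] z [-24.9 -24.6  97.7  99.9]
rect [ 0.4 32.6] [134.4 114.2] 89.95
fin rect [-0.6 34.9] [119.5  92.2] 89.43
fins 130 0.15 [-0.54  1.  ]
((0.07141876220703125, 0.3997383117675781), (50.530757904052734, 76.5484619140625), 89.74159240722656)
17.4167 [ 0.5100781  -0.25314864  0.39987233] 0.6729697081515781 [ 0.0008  0.0008 -0.0015 -0.0011 -0.0007 -0.0005  0.0011]
```

Run:
```python
from plant import r
print(r.finish_job());s=r.get_state();print(s['clock'],s['tool_pos'],s['opening'])
```

```text
the job is handed in; nothing more can be done
None
the job is handed in; nothing more can be done
```

I handed the job in at about 17.4 s with the heat-sink module held steady in front of the inspection camera, pull grip on top.

**How it was done:** The moves could not tilt the tool. I therefore gripped the pull grip by its 60 mm ends, lifted the module out of the y = -70 slot, and pivoted it in the fingers by pressing its back against the top edge of the instrument's fixed side wall. The push was about 7–8 N. The first push came out about 2.7° short of the 25° tilt, so I went back and pushed again. Then I turned the module to the lens and placed it.

**Last checks** (scene camera, corrected against the wrist camera):

| Quantity | Result |
|---|---|
| Centre of the fins' face from the focus point | within about 0.5 mm: 0.15 along the lens axis, 0.1 sideways, 0.4 up |
| Tilt and turn errors | about 1° or less; separate fits of board and fins gave 0.1–1.0° for tilt and 0.4–0.6° for turn |
| Level across the view | within about 0.3° |
| Arm and grip | standing still, grip unchanged at 60 N |

- **Camera disagreement:** the scene camera read about 5 mm off the wrist camera before correction. The top camera agreed with the wrist camera to about 1 mm.
- **Bystanders:** the last pictures show the other two modules still in their slots and the camera stand untouched. The spool and screwdriver show no sign of having moved; the multimeter is partly hidden by the arm there. I checked these by eye only.

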